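# Set the wire length stop to the pointer

## Robot

A 6-joint arm with a two-finger parallel gripper is mounted at the origin on a cart in front of the work surface, level with it; the furniture and walls round the work are solid. World frame = base frame: x ahead of the robot, y to its left, z up, the work surface at z = 0. Lengths are in m, angles in rad, forces in N, time in s.
With the tool pointing down it reaches from about 0.35 to 0.725 m from the base axis. Payload 6 kg.
Tool frame: the origin (TCP) lies between the finger pads; the fingertips stand 17 mm ahead of it and the grasp point (between the pads) lies 2 mm behind it; z points along the fingers, y is the line along which they close (so a half turn about z gives the same grasp; the last joint's range is limited). The gripper opens to 85 mm and grips with 20 to 120 N. Pads are 22 mm wide; open, the fingers measure 114 mm over their backs; the gripper's body (76 mm by 85 mm) begins 54 mm behind the grasp point. The pads swing forward as they close: fully open they stand 13 mm farther back than shut.
Start: joints at [-0.85, 0.04, 0.085, 0, -1.615, -0.334], TCP at [0.226, -0.556, 0.248] pointing down, gripper open.
Joint ranges: [-2.56, 2.56], [-1.29, 2.01], [-1.08, 1.49], [-3.29, 1.98], [-2.81, -0.18], [-2.99, 2.99]. Speed limits (rad/s): [2.57, 2.57, 3.01, 3.14, 3.14, 3.14].

## Interface

Orientations are given as a unit quaternion [x, y, z, w].
In Python, from rig import manip, eoat, solve_ik, get_image, ticket, models gives the robot as it stands. Calls block until the motion is done:
- manip.movep(position, orientation): joint-space move of the TCP to a pose.
- manip.move_l(position, max_speed=0.15, rotation=None, max_force=None): straight line of the TCP; rotation=None keeps the orientation; max_speed is the mean speed in m/s. With max_force (N) it stops when the force on the tool has changed by that much, and returns True; else False.
- manip.move_joints(angles): joint-space move.
- eoat.grip(opening): finger opening in m; the grip force is fixed at half the most; returns when the fingers have stopped.
- manip.hold(seconds).
- solve_ik(position, orientation): joint angles nearest the present ones, or None.
- get_image(name): name is "side" or "top"; returns a dict with "pixels" (400x640x3 uint8, blue, green, red), "depth" (400x640 float32, m along the optical axis (not along the pixel's ray), 0 where there is no reading), "fx", "fy", "cx", "cy" (pixels), "pose" (4x4, takes a point from camera to world coordinates). Camera axes: x right, y up, looking along -z (the intrinsics and any distortion apply to the point x, -y, -z); pixel columns grow to the right and rows downward; lengths in m; the calibration is good to about 2 mm. A picture is of the moment at which its call begins.
A pose or a line that the arm cannot do raises manip.IKError and nothing moves.
- ticket.finish_job(): hands the job in; it is judged then, once.
Trained networks look in a picture, given as the dict that the camera call returned (one of the last four; its "shot" number tells which), for a name from the list of things; names that differ only in an ending like _2 or _b are one class to them, and where a whole thing is asked for, a point or a joint stands for the part that bears it (a point fixed in the world has none). Each returns a list of dicts, best first, with "score" (0 to 1); they miss things now and then, are a little off and sometimes report something else, mostly with a low value. They report only what shows in the picture. A call takes as long as a camera call.
- models.trace(picture, name): "pixels" (400x640 bool, what is visible of it) and "rect" ([left, top, right, bottom] in pixels, round what is visible of it).
- models.mark_of(picture, name): "centre" ([row, column] in pixels: a listed point, or the origin of a listed thing).
Readings, each from a call of its own:
- manip.get_t(): time.
- manip.get_joints(): joint angles.
- manip.get_joint_vel(): joint speeds.
- manip.get_tau(): joint torques, N m.
- manip.get_position(): TCP position.
- manip.get_orientation(): TCP orientation.
- manip.get_contact_force(): force on the tool from outside, world axes, zero at the start.
- manip.get_moment(): the same for the moment, N m.
- manip.get_gripper_width(): finger opening in m.
- manip.get_grip_force(): force on a finger pad.
Only numpy, scipy, OpenCV 4.12 (cv2) and the standard library are available. Lean on these libraries where they do the work, as an engineer would, in place of code of your own. Each camera call takes 0.05 s, during which the arm holds its last target. There are 200 camera calls.

## Task

Set the length stop for the next batch of wires: slide the stop with the flat upright bar grip along its rail until the middle of its grip stands right beside the tip of the pointer clip on that rail, then let go. Leave the round-knobbed stop on the other rail where it is.

Things in the scene. Friction and masses are not known exactly. Their poses are not given: they have to be found in the camera images.
- length_stop (a joint): travel of the length stop on its rail, 0 to 0.125 m, growing to the rail's +y (robot's left) end. About 3 N of friction holds it where it is left; no spring or detents. The rail is a fixed aluminium bar lying along the bench, 184 mm long, 36 wide, 14 high; its steel end blocks stand 24 mm above the bench. A tall machine stands behind the rails: come and go on the robot's side.
- length_stop_grip (a point): length stop: upright black flat-sided bar, 26 mm across the track, 18 along it, 46 high, on a steel foot 22 across, 34 along, 6 thick. This point: on the bar's centre line, 50.5 mm above the bench; bar top at 66.5, foot top at 20.5. y axis along the track (growing joint), x across it away from the robot, z up. Pinch from above on the two faces that look along the track.
- pointer_tip (a point): tip of the dark steel pointer clip fixed on the robot-side edge of that rail: block 18 mm along the rail, 22 high, its flat arrow pointing across to the track. Tip 17 mm above the bench, 12.5 mm from the track's centre line; y axis along the track. It marks the wanted place along the track, 30 to 113 mm to the +y side of where the stop starts.
- strip_stop_grip (a point): the other stop, to be left alone: round black knob, 22 mm in diameter, 18 high, on a thin steel stem and the same foot, on an identical parallel rail without clip, 54 mm away on the robot side or the far side (varies). This point: on its axis, 50.5 mm above the bench, in the knob (top at 58.5). Slides as easily on its own rail.

How it is judged:
At the end, for the whole second after the job is handed in: The middle of the bar grip is within 10 mm of the pointer's tip along the track, the stop is at rest and released, and the round-knobbed stop is within 10 mm of where it was (y of length_stop_grip in the frame of pointer_tip between -0.01 and 0.01 m and velocity of joint length_stop between -0.005 and 0.005 m/s and distance of strip_stop_grip from where it was at the start of the episode below 0.01 m); the robot touches nothing.
It fails at once if the round-knobbed stop is pushed more than 10 mm along its rail (distance of strip_stop_grip from where it was at the start of the episode above 0.01 m).
It also fails if it takes over 27 s, if anything falls off the work surface, if the arm or the gripper's body presses on something with over 40 N, if the wrist force passes 120 N, or if a joint passes its speed limit or range.

## Working session

There is one attempt and no reset: what is moved stays moved. The work goes in short steps, each a Python script; the robot and the scene stay as the last script left them, time stands still between calls to the robot, and variables do not carry over. Pictures are saved under pics/ and viewed, at most 10 in all, crops included, and the job is handed in when it is done.

```bash
mkdir -p pics
cat > h.py <<'E'
import numpy as np, cv2
from rig import manip, eoat, solve_ik, get_image, ticket, models
def ray(p,r,c):
    d=np.array([(c-p["cx"])/p["fx"],-(r-p["cy"])/p["fy"],-1.0])
    T=np.array(p["pose"]); return T[:3,3],T[:3,:3]@d
def at_z(p,r,c,z):
    o,d=ray(p,r,c); return o+d*(z-o[2])/d[2]
def at_depth(p,r,c):
    o,d=ray(p,r,c); return o+d*p["depth"][int(round(r)),int(round(c))]
Z={"length_stop_grip":.0505,"pointer_tip":.017,"strip_stop_grip":.0505}
def look(n):
    p=get_image(n)
    for k,z in Z.items():
        for m in models.mark_of(p,k)[:2]:
            r,c=m["centre"]; print(n,k,round(m["score"],2),np.round([r,c]),at_z(p,r,c,z).round(4),at_depth(p,r,c).round(4))
    return p
E
python3 - <<'E'
from h import *
for n in("top","side"):
    p=look(n); cv2.imwrite(f"pics/{n}0.png",p["pixels"]); print([k for k in p],np.array(p["pose"]).round(3).tolist())
print(manip.get_t(),manip.get_orientation())
E
```

```text
top length_stop_grip 0.48 [218. 338.] [0.4795 0.1603 0.0505] [0.4781 0.1609 0.0676]
top pointer_tip 0.55 [216. 308.] [0.4904 0.2365 0.017 ] [0.4909 0.2368 0.0112]
top strip_stop_grip 0.67 [193. 325.] [0.543  0.1923 0.0505] [0.5421 0.1923 0.0563]
['pixels', 'depth', 'fx', 'fy', 'cx', 'cy', 'pose', 'shot'] [[-0.017, 0.99, -0.14, 0.407], [-1.0, -0.016, 0.004, 0.19], [0.002, 0.14, 0.99, 0.933], [0.0, 0.0, 0.0, 1.0]]
side length_stop_grip 0.52 [192. 326.] [0.4807 0.1705 0.0505] [0.481  0.1688 0.0493]
side pointer_tip 0.51 [220. 317.] [0.4884 0.2244 0.017 ] [0.4889 0.2221 0.0151]
side strip_stop_grip 0.47 [194. 296.] [0.5419 0.1907 0.0505] [0.5403 0.1968 0.055 ]
['pixels', 'depth', 'fx', 'fy', 'cx', 'cy', 'pose', 'shot'] [[-0.978, 0.129, -0.161, 0.357], [-0.206, -0.575, 0.791, 0.887], [0.01, 0.808, 0.59, 0.563], [0.0, 0.0, 0.0, 1.0]]
0.4 [-1.92212526e-01  9.81353308e-01  1.56384542e-04 -6.53773547e-05]
```

View pics/top0.png

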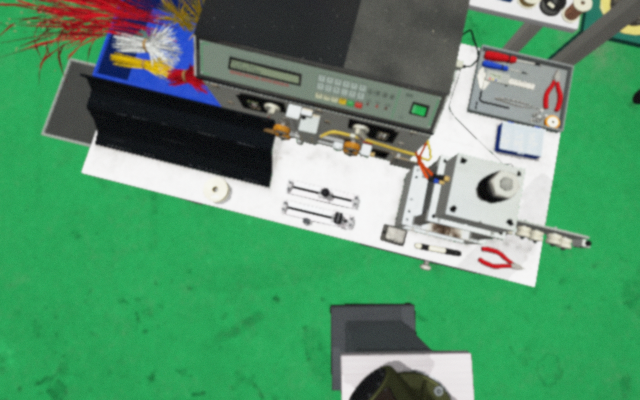

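View pics/side0.png

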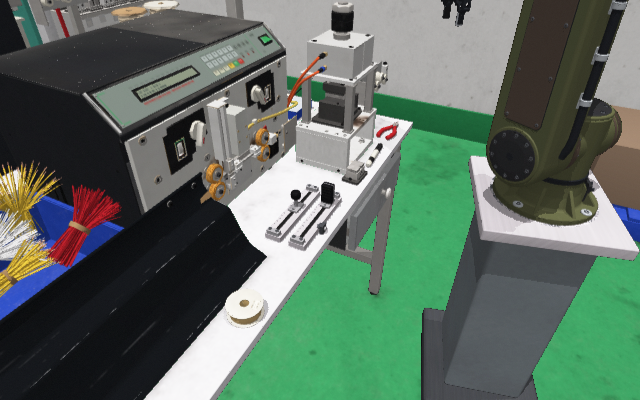

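The top view shows the near rail from about (285,208) to (352,224). The bar is near (340,218), the clip near (306,221), and the knob is on the far rail near (325,193). The two views disagree by about 10 mm, so I'll zoom in.

Run:
```python
from h import *
t=get_image("top"); s=get_image("side")
a=cv2.resize(t["pixels"][172:235,275:365],None,fx=8,fy=8,interpolation=cv2.INTER_CUBIC)
b=cv2.resize(s["pixels"][170:250,255:355],None,fx=7,fy=7,interpolation=cv2.INTER_CUBIC)
cv2.imwrite("pics/t1.png",a);cv2.imwrite("pics/s1.png",b)
np.savez("t.npz",**t);np.savez("s.npz",**s)
for p in(t,s):
  for k in Z:
    for m in models.trace(p,k)[:1]: 
        v,u=np.nonzero(m["pixels"]); print(k,m["score"],m["rect"],v.mean(),u.mean(),len(v))
```

```text
length_stop_grip 0.72 [329.6, 212.1, 341.1, 223.4] 218.22772277227722 337.7821782178218 101
strip_stop_grip 0.41 [317.6, 188.9, 334.7, 200.3] 194.10852713178295 325.13178294573646 129
length_stop_grip 0.54 [319.0, 182.5, 338.8, 210.7] 194.47384615384615 327.0153846153846 325
strip_stop_grip 0.6 [288.0, 188.2, 303.2, 213.8] 201.8361344537815 295.51680672268907 238
```

View pics/t1.png

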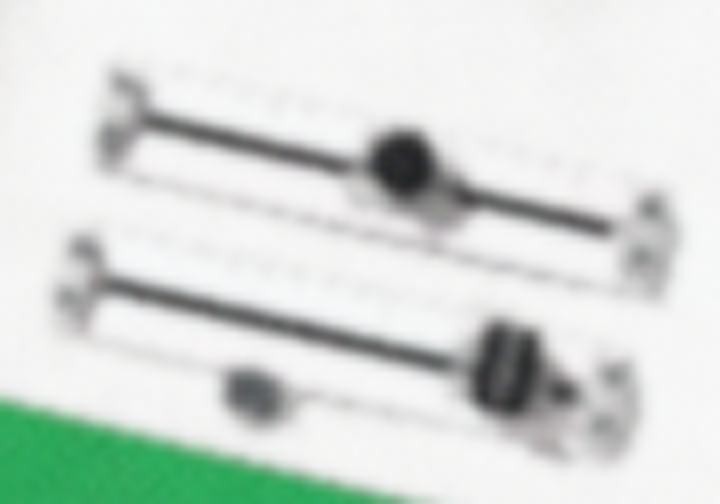

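View pics/s1.png

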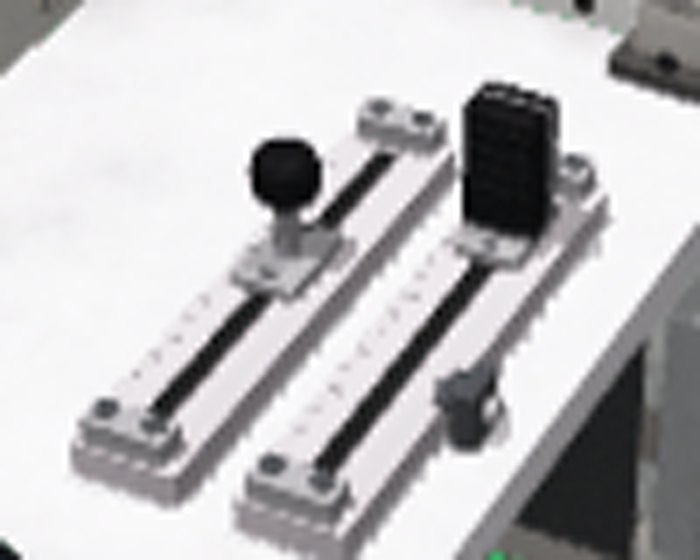

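The crops show the bar at the −y end of the near rail, with its top centre at top-view (218,338). The clip sits on the robot-side edge at top-view (221,307), and its arrow points across to the slot. In the side view the clip is near (226,322). I'll fit the rail axis and check that the two cameras agree.

Run:
```python
from h import *
t=dict(np.load("t.npz"));s=dict(np.load("s.npz"))
T=lambda x,y,z:at_z(t,172+y/8-.5,275+x/8-.5,z).round(4)
S=lambda x,y,z:at_z(s,170+y/7-.5,255+x/7-.5,z).round(4)
print("fx",t["fx"],s["fx"])
print("left end block near rail",T(80,284,.024),S(297,480,.024))
print("right block near rail",T(612,408,.024),S(575,178,.024))
print("slot",T(105,285,.014),T(450,365,.014),S(322,465,.014),S(485,268,.014))
print("far blocks",T(121,115,.024),T(648,238,.024),S(130,420,.024),S(402,123,.024))
print("bar top",T(503,368,.0665),S(510,97,.0665))
print("bar base",S(505,232,.0205), "bar mid",S(508,155,.0505))
print("knob",T(402,163,.0585),S(286,172,.0495))
print("clip block top",T(255,393,.022),"clip S",S(478,382,.022),"tip?",S(443,390,.017),S(443,405,.017))
# depth cloud in side of dark bar
p=s; 
for nm,p in(("top",t),("side",s)):
    rr,cc=(np.mgrid[172:235,275:365] if nm=="top" else np.mgrid[170:250,255:355])
    P=np.array([at_depth(p,r,c) for r,c in zip(rr.ravel(),cc.ravel())]); g=p["pixels"][rr,cc].max(-1).ravel()
    m=(g<80)&(P[:,2]>.06)&(P[:,2]<.075)&(P[:,0]<.52); print(nm,"bar-top cloud",m.sum(),P[m].mean(0).round(4),P[m].min(0).round(4),P[m].max(0).round(4))
```

```text
fx 364.02545427823617 417.0036595942869
left end block near rail [0.5124 0.2937 0.024 ] [0.5131 0.2966 0.024 ]
right block near rail [0.4706 0.1277 0.024 ] [0.4618 0.1373 0.024 ]
slot [0.5131 0.2869 0.014 ] [0.4858 0.1779 0.014 ] [0.5106 0.2779 0.014 ] [0.483 0.177 0.014]
far blocks [0.566  0.2807 0.024 ] [0.524  0.1149 0.024 ] [0.5656 0.282  0.024 ] [0.522  0.1193 0.024 ]
bar top [0.4801 0.1628 0.0665] [0.4799 0.1589 0.0665]
bar base [0.479  0.1658 0.0205] bar mid [0.4786 0.1668 0.0505]
knob [0.5438 0.1919 0.0585] [0.5429 0.189  0.0495]
clip block top [0.4773 0.2392 0.022 ] clip S [0.4727 0.2414 0.022 ] tip? [0.4831 0.2413 0.017 ] [0.4817 0.2479 0.017 ]
top bar-top cloud 42 [0.4779 0.1612 0.0663] [0.4692 0.1539 0.0637] [0.4885 0.1686 0.07  ]
side bar-top cloud 67 [0.4784 0.1652 0.0646] [0.4664 0.1539 0.0601] [0.4927 0.1726 0.0673]
```

```bash
cat >> h.py <<'E'
from scipy.spatial.transform import Rotation as R
U=np.array([.245,.970,0]);U/=np.linalg.norm(U)
def quat(sgn):
    y=sgn*U;z=np.array([0,0,-1.]);return R.from_matrix(np.c_[np.cross(y,z),y,z]).as_quat()
E
python3 - <<'E'
from h import *
t=dict(np.load("t.npz"))
P=np.array([[at_depth(t,r,c) for c in range(250,620,2)] for r in range(100,300,2)]).reshape(-1,3)
rad=np.hypot(P[:,0],P[:,1])
for z0 in(.03,.1,.2,.3):
    m=(P[:,2]>z0)&(P[:,1]<.12)&(P[:,0]>.2); i=P[m]; print(z0,m.sum(),"min x",i[:,0].min().round(3),"min rad",rad[m].min().round(3),"y",i[:,1].min().round(3),i[:,1].max().round(3),"zmax",i[:,2].max().round(3))
for s in(1,-1):
    q=quat(s); print(s,[np.round(x,2) if (x:=solve_ik(p,q)) is not None else None for p in([.36,.12,.25],[.4785,.1625,.16],[.4785,.1625,.049],[.4976,.235,.049])])
for p in([.26,-.27,.28],[.365,0,.28]):
    print(solve_ik(p,manip.get_orientation()), solve_ik(p,quat(1)),solve_ik(p,quat(-1)))
E
```

```text
0.03 3952 min x 0.395 min rad 0.42 y -0.379 0.12 zmax 0.376
0.1 3540 min x 0.395 min rad 0.439 y -0.368 0.12 zmax 0.376
0.2 2457 min x 0.418 min rad 0.443 y -0.189 0.12 zmax 0.376
0.3 665 min x 0.448 min rad 0.457 y -0.158 0.118 zmax 0.376
1 [array([ 0.87, -0.58, -0.41,  0.  , -1.74, -2.68]), array([ 0.73, -0.21, -0.31,  0.  , -1.47, -2.54]), array([ 0.73, -0.15, -0.46,  0.  , -1.26, -2.54]), array([ 0.81, -0.02, -0.35,  0.  , -1.25, -2.62])]
-1 [array([ 0.87, -0.58, -0.41,  0.  , -1.74,  0.46]), array([ 0.73, -0.21, -0.31,  0.  , -1.47,  0.6 ]), array([ 0.73, -0.15, -0.46,  0.  , -1.26,  0.6 ]), array([ 0.81, -0.02, -0.35,  0.  , -1.25,  0.52])]
[-2.52517999e-01 -5.78644078e-01 -3.57188884e-01 -6.78401206e-05
 -1.79232445e+00 -9.31482542e-01] [-0.25244962 -0.57874169 -0.35727098  0.         -1.79226704 -1.56574961] [-0.25244962 -0.57874169 -0.35727098  0.         -1.79226704  1.57584304]
[ 5.68379674e-01 -6.08968746e-01 -3.74870461e-01 -1.01232228e-04
 -1.80489588e+00 -1.75238879e+00] [ 0.56848525 -0.60902407 -0.37493826  0.         -1.80488213 -2.38668448] [ 0.56848525 -0.60902407 -0.37493826  0.         -1.80488213  0.75490817]
```

Run:
```python
from h import *
q=quat(-1)
try:
    for p in([.23,-.28,.31],[.355,.06,.31],[.4787,.1622,.15]):
        manip.movep(p,q); print(manip.get_t(),manip.get_position().round(3),manip.get_contact_force())
    eoat.grip(.05)
    print(manip.get_t(),manip.get_gripper_width())
    p=look("side"); cv2.imwrite("pics/s2.png",cv2.resize(p["pixels"][100:260,240:400],None,fx=3.7,fy=3.7))
except manip.IKError as e: print("IK",e,manip.get_position())
```

```text
2.5167 [ 0.23 -0.28  0.31] [0.01313294 0.11082385 0.25593272]
3.875 [0.355 0.059 0.31 ] [ 0.37225167  0.29779913 -0.18689946]
4.7833 [0.479 0.162 0.152] [-0.04852917 -0.34072601  0.37863972]
5.225 0.05019572175313722
side length_stop_grip 0.66 [190. 327.] [0.4805 0.1609 0.0505] [0.4793 0.1682 0.0557]
side pointer_tip 0.65 [222. 314.] [0.4921 0.2333 0.017 ] [0.4932 0.228  0.0125]
side strip_stop_grip 0.48 [196. 297.] [0.5371 0.1978 0.0505] [0.5362 0.201  0.0529]
```

View pics/s2.png

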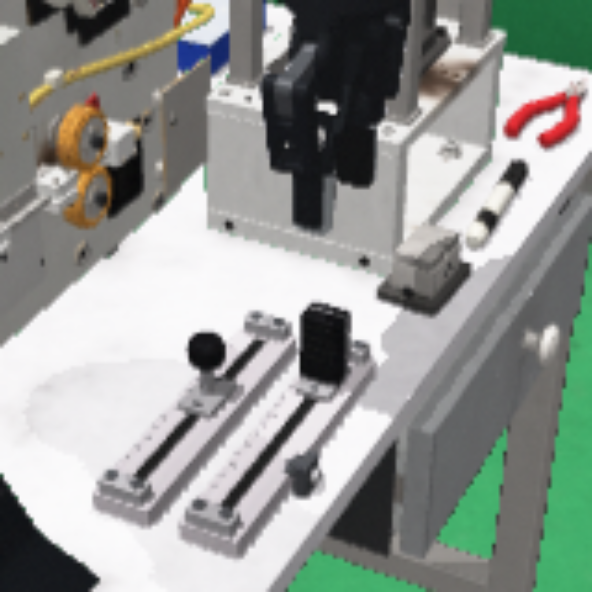

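The gripper hangs over the bar, which is at crop (325,340), and the path down is clear. Next I'll descend, grip and slide.

Run:
```python
from h import *
hit=manip.move_l([.4787,.1622,.050],max_speed=.08,max_force=12); print(hit,manip.get_position())
if not hit:
    eoat.grip(0.0); print(manip.get_t(),manip.get_gripper_width(),manip.get_grip_force(),manip.get_contact_force().round(1))
    if .014<manip.get_gripper_width()<.022:
        c=np.array([.4915,.2107,.05]); p=manip.get_position(); d=.025-(p-c)@U; print("slide",d)
        print(manip.move_l(p+U*d,max_speed=.05,max_force=30),manip.get_position(),manip.get_contact_force().round(1),manip.get_t())
        eoat.grip(.045); p=manip.get_position(); p[2]=.17
        manip.move_l(p,max_speed=.1); print(manip.get_t(),manip.get_gripper_width())
        s=look("side");t=look("top")
        cv2.imwrite("pics/s3.png",cv2.resize(s["pixels"][170:250,255:355],None,fx=7,fy=7,interpolation=cv2.INTER_CUBIC))
```

```text
False [0.47903745 0.16239714 0.05063462]
7.2083 0.017144507810161986 58.904340863227844 [-1.4 -0.8  2.7]
slide 0.07508971060621834
False [0.49734774 0.23510407 0.0504626 ] [ 0.5 -0.9  3.2] 8.8583
10.5833 0.04494201342538169
side length_stop_grip 0.71 [197. 297.] [0.537  0.1989 0.0505] [0.5365 0.2009 0.052 ]
side length_stop_grip 0.61 [208. 311.] [0.5006 0.2304 0.0505] [0.4978 0.2433 0.0606]
side pointer_tip 0.61 [222. 320.] [0.4808 0.2318 0.017 ] [0.4819 0.226  0.0121]
side strip_stop_grip 0.68 [195. 294.] [0.5452 0.1948 0.0505] [0.5441 0.1987 0.0534]
top pointer_tip 0.42 [217. 304.] [0.4865 0.2441 0.017 ] [0.4488 0.2184 0.4513]
top strip_stop_grip 0.44 [191. 327.] [0.5461 0.1859 0.0505] [0.4827 0.1878 0.4534]
```

```bash
ls pics
```

```text
s1.png
s2.png
s3.png
side0.png
t1.png
top0.png
```

Run:
```python
from h import *
manip.movep([.355,.06,.31],quat(-1)); print(manip.get_t())
s=look("side");t=look("top")
a=cv2.resize(s["pixels"][170:250,255:355],None,fx=7,fy=7,interpolation=cv2.INTER_CUBIC)
b=cv2.resize(t["pixels"][172:235,275:365],None,fx=7,fy=7,interpolation=cv2.INTER_CUBIC)
cv2.imwrite("pics/s4.png",a);cv2.imwrite("pics/t4.png",b)
```

```text
12.0167
side length_stop_grip 0.83 [207. 310.] [0.5022 0.2287 0.0505] [0.4999 0.2395 0.0589]
side pointer_tip 0.49 [222. 316.] [0.4893 0.2304 0.017 ] [0.4869 0.2422 0.0268]
side strip_stop_grip 0.65 [195. 297.] [0.5389 0.1915 0.0505] [0.5372 0.1978 0.0551]
top length_stop_grip 0.52 [211. 308.] [0.4983 0.2325 0.0505] [0.4968 0.2318 0.0648]
top pointer_tip 0.44 [219. 305.] [0.4811 0.2437 0.017 ] [0.4813 0.2438 0.0148]
top strip_stop_grip 0.64 [194. 326.] [0.5404 0.1897 0.0505] [0.5392 0.1897 0.0586]
```

View pics/s4.png

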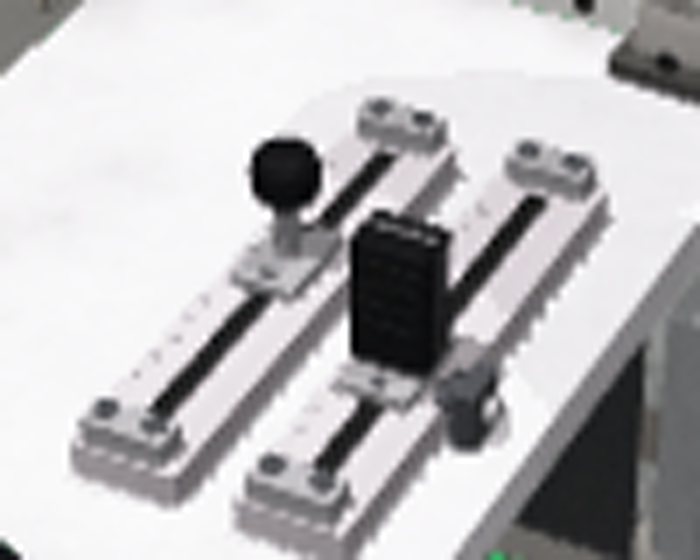

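View pics/t4.png

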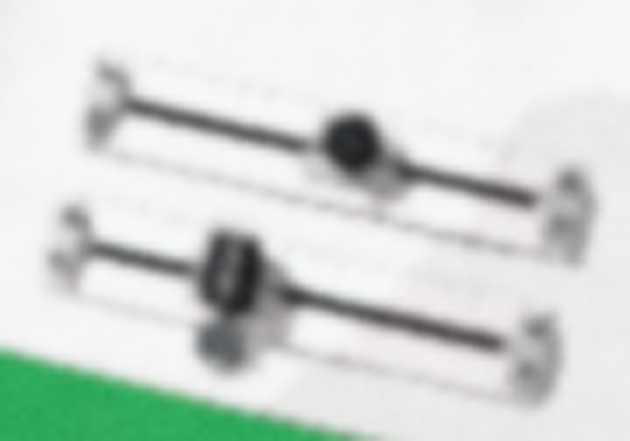

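In both views the bar stands beside the clip: top crop bar (232,273) against clip (222,343), which lies on the line square to the rail once parallax is allowed for. The knob hasn't moved.

```bash
python3 -c "
from rig import ticket
print(ticket.finish_job())"
```

```text
the job is handed in; nothing more can be done
None
```

I slid the bar-grip stop about 75 mm until it stood beside the pointer tip (within roughly 3 mm by the camera measurements), then released it. The round-knobbed stop shows no movement in the pictures, and I handed the job in at about 12 s; no verdict came back.

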